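# Clamp the pegboard in the bench jig

## Robot

A 7-joint arm with a two-finger parallel gripper is mounted at the origin on the work surface. World frame = base frame: x ahead of the robot, y to its left, z up, the work surface at z = 0. Lengths are in m, angles in rad, forces in N, time in s.
With the tool pointing down it reaches from about 0.4 to 0.85 m from the base axis. Payload 10.4 kg.
Tool frame: the origin (TCP) lies on the centre line of the jaws, within the pads' length; the fingertips stand 14 mm ahead of it and the grasp point (between the pads) lies 5 mm behind it (manip.tip_reach is the distance from the TCP to the fingertips, in m); z points along the fingers, y is the line along which they close (so a half turn about z gives the same grasp; the last joint's range is limited). The gripper opens to 85 mm and grips with 20 to 120 N. Pads are 22 mm wide; open, the fingers measure 114 mm over their backs; the gripper's body (76 mm by 85 mm) begins 54 mm behind the grasp point. The pads swing forward as they close: fully open they stand 13 mm farther back than shut.
Start: joints at [1.325, 0.332, -0.065, 1.46, 0.022, 1.35, -0.088], TCP at [0.138, -0.61, 0.245] pointing down, gripper open.
Joint ranges: [-2.6, 2.6], [-0.5, 2.12], [-1.47, 1.34], [0.16, 2.42], [-1.27, 4.41], [0.06, 2.06], [-2.6, 2.6]. Speed limits (rad/s): [2.22, 2.22, 2.79, 2.79, 3.14, 3.14, 3.14].

## Interface

Orientations are given as a unit quaternion [x, y, z, w].
In Python, from workcell import manip gives the robot as it stands.
- The arm moves only by the shell command python3 -m pendant 'ROWS' [FORCE]. ROWS is JSON, a list of rows, each a list of 7 numbers: the shift along the tool's x, y, z in units of 50 mm (1.0 is 50 mm), then the turn, a rotation vector about the tool's x, y, z in units of 8 degrees (1.0 is 8 degrees), then the opening, from -1 (shut) to 1 (fully open), so that 0 is half open. In form: [[dx, dy, dz, ax, ay, az, jaw], ...]. A call has exactly 10 rows; each row is the pose to reach, as a shift and turn from the pose commanded when the call began, along the tool's axes at that moment; what a row does not reach only later rows make up. A row lasts 1/8 s, in which the tool goes at most 62.5 mm and 10.7 degrees, less where a joint would pass 70% of its speed; a pose out of reach is approached as far as the arm can. A call with a gripper value outside its range is refused whole. The fingers move at their own pace and stop on an object; FORCE is the grip in N (left out, the last holds). Time passes only in rows, so rows that repeat a pose let the fingers close, or fill a call up. It gives the time, the measured TCP pose, the force, the opening and the grip force at its end, in the units of the state.
- manip.get_obs(): the state, without advancing time (a new reading comes with each control period).
- manip.camera(name): name is "side" or "top"; returns (picture, depth): 384x512x3 uint8, red, green, blue; 384x512 float32, m along the optical axis (not along the pixel's ray), 0 where there is no reading.
- manip.get_calibration(name): a dict with "fx", "fy", "cx", "cy" (pixels), "D" ([k1, k2, p1, p2, k3] as OpenCV has them; the pictures are not rectified), "xyz" and "orientation" of the camera in the world. Camera axes: x right, y up, looking along -z (the intrinsics and any distortion apply to the point x, -y, -z); pixel columns grow to the right and rows downward; lengths in m; the calibration is good to about 2 mm. A picture is of the moment at which its call begins. get_calibration takes no time and is no camera call.
- manip.hand_in(): hands the job in; it is judged then, once.
Trained networks look in the newest picture that a camera, given by its name, has taken for a name from the list of things; names that differ only in an ending like _2 or _b are one class to them, and where a whole thing is asked for, a point or a joint stands for the part that bears it (a point fixed in the world has none). Each returns a list of dicts, best first, with "p" (0 to 1); they miss things now and then, are a little off and sometimes report something else, mostly with a low value. They report only what shows in the picture. A call takes as long as a camera call.
- manip.find_in(thing, camera): "box" ([left, top, right, bottom] in pixels, round what is visible of it).
- manip.trace(thing, camera): "pixels" (384x512 bool, what is visible of it) and "box" ([left, top, right, bottom] in pixels, round what is visible of it).
- manip.tip_of(thing, camera): "pixel" ([column, row] in pixels: a listed point, or the origin of a listed thing).
The state is a dict: "clock": time; "joint_pos": joint angles; "joint_velocities": joint speeds; "tau": joint torques, N m; "position": TCP position; "ee_rot": TCP orientation; "ft_force": force on the tool from outside, world axes, zero at the start; "torque": the same for the moment, N m; "grip_width": opening from 0.0 (shut) to 1.0 (fully open); "grasp_force": force on a finger pad.
Only numpy, scipy, OpenCV 4.12 (cv2) and the standard library are available. Lean on these libraries where they do the work, as an engineer would, in place of code of your own. Each camera call takes 0.05 s, during which the arm holds its last target. There are 200 camera calls.

## Task

The white pegboard lies on the shower bench to be re-pegged. Push it along the bench until its whole top edge sits against the plywood stop, then push the red handle of the toggle clamp over until it snaps past centre and stays locked, with the rubber foot pressing on the board. Leave the things on its pegs where they hang, lift nothing, and do not disturb what stands around.

Things in the scene. Friction and masses are not known exactly. Their poses are not given: they have to be found in the camera images.
- jig: Plywood block screwed to the bench, 300 (x) x 130 (y) x 24 mm high, with the toggle clamp on top. Origin: on the bench, middle of its front face, the stop (plane y = 0, facing -y). +y points away from the board, z up. The clamp's steel base covers y 16 to 84 mm, x -28 to 28 mm, up to 57 mm above the bench; clamp arm and handle swing in the plane x = 0.
- pegboard: Loose white panel, 340 (x) x 200 (y) mm, its top face 24 mm above the bench, 0.4 to 0.8 kg, slides on the bench. Origin: on the bench under its centre. Its +y points to its top edge, which belongs against the stop and starts 35 to 75 mm off, up to 0.12 rad out of square. Wooden pegs rise to 63 mm above the bench. A spring clamp 42 mm high juts 55 mm out of its lower edge at x = 90 to 120 mm.
- top_edge_left (a point): point on the pegboard's top edge at its x = -120 mm, y = +100 mm, 21 mm above the bench
- top_edge_right (a point): point on the pegboard's top edge at its x = +120 mm, y = +100 mm, 21 mm above the bench
- low_edge (a point): middle of the pegboard's lower edge (its x = 0, y = -100 mm), 21 mm above the bench, a free place to push; the panel's edge face here is 6 mm high, 18 to 24 mm above the bench, overhanging the battens by 20 mm. Pushing here takes 3 to 7 N to slide the board, up to 15 N to square it once one corner meets the stop; 65 mm to either side is free too.
- clamp_handle: Steel handle of the clamp with a red round grip, 18 mm thick, 68 mm long. Origin: its pivot on the arm. Its z axis follows the grip within 4 degrees: tilt 0 (vertical) open; 1.40 rad locked, the grip then nearly level towards jig +y. Let go before dead centre (tilt about 1.2) it springs back; past it, it snaps to its stop. Pushing across grip_mid takes 1 to 3 N, about 6 N just before centre.
- grip_mid (a point): middle of the red grip, on its axis. In the jig's frame it swings in the plane x = 0 through (y, z) = (71, 143) mm open, (91, 135) at tilt 0.46, (90, 104) at tilt 0.95, to (91, 69) mm locked. The side of the grip towards the board is clear from 125 mm above the bench up.
- grip_end (a point): tip of the red grip, on its axis, 32 mm beyond grip_mid; 175 mm above the bench while open
- clamp_arm: Steel arm of the toggle clamp, 66 mm long from its pivot at jig (y, z) = (20, 54) mm. Open it stands 80 degrees up, its end 120 mm above the bench, between the board and the handle; locked it lies level and reaches over the board. It is driven by the handle.
- clamp_foot: Black rubber foot, 20 mm across, on a sprung spindle (2.5 N per mm, up to 10 mm) at the end of the arm. Origin in the middle of its pressing face. Locked on the board it lands 40 mm in front of the stop (jig y = -40 mm) and presses with about 7 N.
- buckle_a: Loose black fin buckle, frame 64 x 36 x 9 mm, lying on the panel round a peg. Origin: middle of its underside.
- buckle_b: The second fin buckle, the same, round another peg.
- hook: Loose stainless wire hook 61 mm long, its eye lying round a peg. Origin: under the middle of the eye.
- clip: Loose red plastic clip, a loop 30 x 62 x 10 mm, lying round a peg. Origin: middle of its underside.
- peg_1 (a point): foot of the peg that holds the clip, on the panel
- peg_2 (a point): foot of the peg that holds buckle_a
- peg_3 (a point): foot of the peg that holds buckle_b
- peg_4 (a point): foot of the peg that holds the hook
- snorkel: Teal snorkel, 24 mm tube 400 mm long with a curved end, lying on the right. Origin under the middle of its straight part.
- mallet: Rubber mallet lying at the back on the left, 65 mm head, 240 mm long. Origin under its head.
- shampoo: Yellow bottle, 64 mm across, 190 mm high, standing on the left. Origin: centre of its underside.
- mug: Blue mug, 80 mm across, 85 mm high, standing on the left. Origin: centre of its underside.

How it is judged:
By the outcome, as a careful person would: the job done as asked, in the order asked, and still so for the second after the job is handed in, with the robot touching nothing.
It also fails if it takes over 58 s, if anything falls off the work surface, if the arm or the gripper's body presses on something with over 40 N, if the wrist force passes 120 N, or if a joint passes its speed limit or range.

## Working session

There is one attempt and no reset: what is moved stays moved. The work goes in short steps, Python scripts to look and compute and a shell command to move; the robot and the scene stay as the last step left them, time stands still between calls to the robot, and variables do not carry over. Pictures are saved under pics/ and viewed, at most 10 in all, crops included, and the job is handed in when it is done.

```bash
mkdir -p pics; cat > h.py <<'E'
import numpy as np, cv2
from scipy.spatial.transform import Rotation as R
from workcell import manip
def ray(cam,px):
    c=manip.get_calibration(cam)
    K=np.array([[c["fx"],0,c["cx"]],[0,c["fy"],c["cy"]],[0,0,1.]])
    u=cv2.undistortPoints(np.array([[px]],float),K,np.array(c["D"],float))[0,0]
    d=R.from_quat(c["orientation"]).apply([u[0],-u[1],-1.])
    return np.array(c["xyz"]),d
def atz(cam,px,z):
    o,d=ray(cam,px); return o+d*(z-o[2])/d[2]
def save(cam,fn):
    im,dp=manip.camera(cam); cv2.imwrite(fn,im[:,:,::-1]); return im,dp
def tip(t,cam,z):
    r=manip.tip_of(t,cam)
    return [(round(x["p"],2),np.round(x["pixel"]).tolist(),np.round(atz(cam,x["pixel"],z),4).tolist()) for x in r[:2]]
E
python3 - <<'E'
from h import *
o=manip.get_obs();print(o["position"],o["ee_rot"],o["clock"])
for c in("top","side"):
    save(c,f"pics/{c}0.png"); print(c,manip.get_calibration(c)["xyz"])
    for t,z in(("jig",0),("pegboard",0),("top_edge_left",.021),("top_edge_right",.021),("low_edge",.021),("grip_mid",.143),("grip_end",.175),("snorkel",0),("mug",0),("shampoo",0),("mallet",0)):
        print(t,tip(t,c,z))
E
```

```text
[ 0.13798649 -0.60920784  0.24452705] [ 9.93802046e-01  1.11162029e-01 -1.25213837e-04 -6.94222699e-04] 0.0
top [0.33297619 0.04721778 1.47424872]
jig [(0.78, [252.0, 195.0], [0.5751, 0.0351, 0.0])]
pegboard [(0.97, [303.0, 182.0], [0.6196, -0.1268, 0.0])]
top_edge_left [(0.68, [282.0, 223.0], [0.4843, -0.0578, 0.021]), (0.43, [331.0, 219.0], [0.4985, -0.2123, 0.021])]
top_edge_right [(0.82, [264.0, 151.0], [0.7142, -0.001, 0.021]), (0.66, [330.0, 220.0], [0.4938, -0.2084, 0.021])]
low_edge [(0.97, [334.0, 174.0], [0.6412, -0.2235, 0.021])]
grip_mid [(0.6, [226.0, 186.0], [0.5748, 0.1122, 0.143]), (0.31, [281.0, 141.0], [0.7129, -0.0475, 0.143])]
grip_end []
snorkel [(0.92, [398.0, 223.0], [0.4895, -0.4362, 0.0])]
mug [(0.56, [110.0, 257.0], [0.3712, 0.4836, 0.0])]
shampoo [(0.56, [106.0, 201.0], [0.5494, 0.5053, 0.0])]
mallet [(0.97, [147.0, 158.0], [0.6908, 0.3777, 0.0])]
side [ 0.15757191 -0.72563035  1.15993729]
jig [(0.94, [263.0, 211.0], [0.5848, 0.0425, 0.0]), (0.15, [244.0, 140.0], [0.6839, 0.3669, 0.0])]
pegboard [(0.64, [296.0, 246.0], [0.6061, -0.1248, 0.0])]
top_edge_left [(0.91, [246.0, 245.0], [0.4701, -0.0603, 0.021]), (0.71, [320.0, 234.0], [0.6861, -0.1334, 0.021])]
top_edge_right [(0.66, [300.0, 202.0], [0.7019, 0.0018, 0.021])]
low_edge [(0.72, [147.0, 153.0], [0.3415, 0.4541, 0.021])]
grip_mid [(0.72, [250.0, 166.0], [0.5811, 0.1195, 0.143])]
grip_end [(0.59, [249.0, 163.0], [0.5726, 0.1052, 0.175])]
snorkel [(0.57, [320.0, 359.0], [0.4812, -0.4467, 0.0]), (0.55, [319.0, 240.0], [0.6827, -0.139, 0.0])]
mug [(0.77, [149.0, 150.0], [0.3592, 0.4889, 0.0]), (0.26, [290.0, 256.0], [0.5739, -0.1439, 0.0])]
shampoo [(0.83, [197.0, 132.0], [0.5498, 0.4914, 0.0])]
mallet [(0.7, [243.0, 138.0], [0.6859, 0.3755, 0.0])]
```

View pics/top0.png

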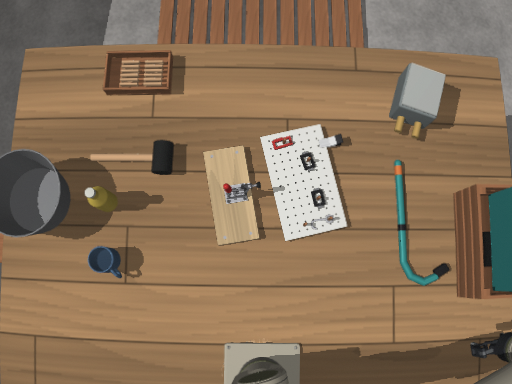

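View pics/side0.png

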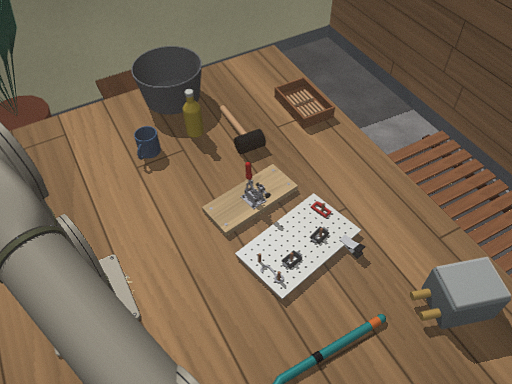

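The top view shows the jig around (231,195) and the board around (303,182), with the red grip at (227,187) and the spring clamp at (333,142). Next I fit both outlines.

```bash
cat >> h.py <<'E'
def rect(t,cam,z):
    m=manip.trace(t,cam)[0]["pixels"].astype(np.uint8)
    m=cv2.morphologyEx(m,cv2.MORPH_OPEN,np.ones((15,15),np.uint8))
    c=max(cv2.findContours(m,0,1)[0],key=cv2.contourArea)
    p=np.array([atz(cam,q[0],z)[:2] for q in c]).astype(np.float32)
    (x,y),(w,h),a=cv2.minAreaRect(p)
    if w>h: w,h,a=h,w,a-90   # short side = object's y
    a=np.deg2rad(a); n=np.array([np.cos(a),np.sin(a)])
    if n[1]<0:n=-n
    return np.array([x,y]),n,w,h
def both(cam):
    cj,nj,wj,hj=rect("jig",cam,.024); cb,nb,wb,hb=rect("pegboard",cam,.024)
    tj=np.array([nj[1],-nj[0]]); tb=np.array([nb[1],-nb[0]])
    oj=cj-.065*nj
    print(cam,"jig c",cj.round(4),"n",nj.round(3),wj,hj,"O",oj.round(4),"board c",cb.round(4),nb.round(3),wb,hb)
    for s in(-.12,0,.12): 
        q=cb+.1*nb+s*tb-oj; print("  edge",s,"gap",-(q@nj).round(4),"x",(q@tj).round(4))
    print("  low",(cb-.1*nb).round(4),"yaw diff",np.arctan2(nb[1],nb[0])-np.arctan2(nj[1],nj[0]))
    return oj,nj,cb,nb
E
python3 - <<'E'
from h import *
for c in("top","side"):
    manip.camera(c); oj,nj,cb,nb=both(c)
    for y,z in((.071,.143),(.071,.175)): print("grip expected",oj+y*nj,z, tip("grip_mid" if z<.15 else "grip_end",c,z))
E
```

```text
top jig c [ 0.6194 -0.1271] n [-0.226  0.974] 0.2107258439064026 0.3427716791629791 O [ 0.634  -0.1904] board c [0.5717 0.1027] [-0.172  0.985] 0.13122054934501648 0.30044007301330566
  edge -0.12 gap -0.4061 x -0.1089
  edge 0 gap -0.3995 x 0.0109
  edge 0.12 gap -0.3929 x 0.1307
  low [0.5888 0.0042] yaw diff -0.05518016515422364
grip expected [ 0.6180248  -0.12125513] 0.143 [(0.68, [253.0, 195.0], [0.5522, 0.034, 0.143]), (0.46, [228.0, 189.0], [0.5685, 0.1047, 0.143])]
grip expected [ 0.6180248  -0.12125513] 0.175 [(0.53, [226.0, 187.0], [0.5667, 0.1104, 0.175])]
side jig c [0.5666 0.1039] n [-0.181  0.983] 0.15988700091838837 0.30830228328704834 O [0.5784 0.04  ] board c [ 0.6138 -0.1312] [-0.174  0.985] 0.22065895795822144 0.3535606861114502
  edge -0.12 gap 0.0738 x -0.1155
  edge 0 gap 0.0747 x 0.0045
  edge 0.12 gap 0.0757 x 0.1245
  low [ 0.6311 -0.2296] yaw diff -0.00797315476380378
grip expected [0.5655153  0.10982688] 0.143 [(0.5, [248.0, 166.0], [0.5786, 0.1214, 0.143])]
grip expected [0.5655153  0.10982688] 0.175 [(0.7, [248.0, 162.0], [0.5722, 0.1121, 0.175]), (0.59, [255.0, 187.0], [0.5441, 0.0137, 0.175])]
```

The networks swapped labels in the top view, but the fits are good. Jig origin is at (0.583, 0.039) with normal (-0.172, 0.985). The board's low edge is at (0.642, -0.2245), with a gap of about 70 mm and 0.055 rad out of square (right side nearer). I'll go to behind the low edge with the jaws shut.

```bash
python3 -m pendant '[[0.8,-0.3,0,0,0,0,-1],[1.8,-0.7,0,0,0,0,-1],[2.8,-1.1,0,0,0,0.1,-1],[3.8,-1.45,0,0,0,0.2,-1],[4.8,-1.8,0,0,0,0.35,-1],[5.8,-2.2,0,0,0,0.35,-1],[6.8,-2.6,0,0,0,0.35,-1],[7.8,-3.0,0,0,0,0.35,-1],[8.8,-3.4,0,0,0,0.35,-1],[9.6,-3.7,0.3,0,0,0.35,-1]]' 30; python3 -c "
from workcell import manip;print(manip.tip_reach,manip.get_obs())"
```

```text
clock: 2.95
position: [0.5677, -0.3215, 0.2314]
ee_rot: [0.996, 0.087, 0.001, 0.001]
ft_force: [0.2, -0.9, 0.3]
grip_width: 0.003
grasp_force: 0.0
0.014 {'clock': 2.95, 'joint_pos': array([ 0.68490556,  0.41792052, -0.32571573,  1.38957147,  0.13318812,
        1.35293296, -1.03871774]), 'joint_velocities': array([-0.44809266,  0.40945673, -0.07436904, -0.24297599,  0.16199807,
       -0.11253666, -0.53685589]), 'tau': array([  2.07186788, -71.2101388 ,  -4.93395567, -37.96339631,
        -0.50152017,   0.4962346 ,   0.96577417]), 'position': array([ 0.56773133, -0.32148198,  0.23140393]), 'ee_rot': array([9.96166019e-01, 8.74724421e-02, 1.25103862e-03, 5.19088143e-04]), 'ft_force': array([ 0.15831606, -0.87850237,  0.29658846]), 'torque': array([ 0.00495306, -0.00570095,  0.01351531]), 'grasp_force': 0.0, 'grip_width': 0.00297704270397214}
```

```bash
python3 -m pendant '[[0.5,-0.2,0,0,0,0,-1],[1,-0.4,0,0,0,0,-1],[1.49,-0.64,0.4,0,0,0,-1],[1.49,-0.64,1.2,0,0,0,-1],[1.49,-0.64,2,0,0,0,-1],[1.49,-0.64,2.7,0,0,0,-1],[1.49,-0.64,3.3,0,0,0,-1],[1.49,-0.64,3.8,0,0,0,-1],[1.49,-0.64,4.08,0,0,0,-1],[1.49,-0.64,4.08,0,0,0,-1]]'; python3 - <<'E'
from h import *
print(manip.get_obs()["position"])
save("side","pics/side1.png"); save("top","pics/top1.png")
a=np.hstack([cv2.resize(cv2.imread("pics/side1.png")[170:330,190:400],(400,305)),cv2.resize(cv2.imread("pics/top1.png")[110:270,190:400],(400,305))]);cv2.imwrite("pics/a1.png",a)
E
```

```text
clock: 4.2
position: [0.6328, -0.2785, 0.0256]
ee_rot: [0.996, 0.087, -0.001, -0.0]
ft_force: [0.4, 0.5, 0.3]
grip_width: 0.002
grasp_force: 0.0
[ 0.63277403 -0.27852373  0.02557715]
```

View pics/a1.png

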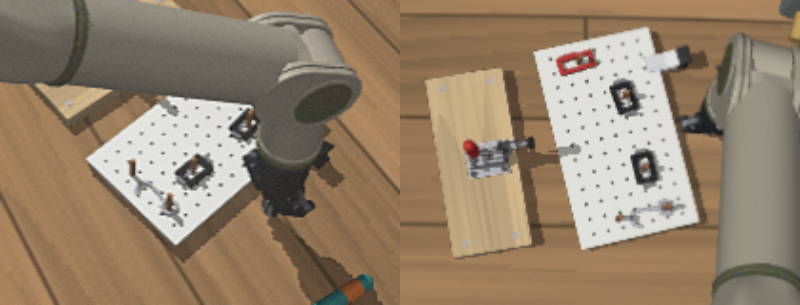

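The fingers stand just behind the middle of the lower edge, clear of the spring clamp. Pushing along the jig's +y.

```bash
python3 -m pendant '[[0,-0.16,0,0,0,0,-1],[0,-0.34,0,0,0,0,-1],[0,-0.5,0,0,0,0,-1],[0,-0.64,0,0,0,0,-1],[0,-0.78,0,0,0,0,-1],[0,-0.92,0,0,0,0,-1],[0,-1.06,0,0,0,0,-1],[0,-1.2,0,0,0,0,-1],[0,-1.34,0,0,0,0,-1],[0,-1.5,0,0,0,0,-1]]'; python3 - <<'E'
from h import *
manip.camera("top")
for t in("pegboard","jig"): 
  for x in manip.trace(t,"top")[:2]: print(t,x["p"],x["box"])
for t in("top_edge_left","top_edge_right","low_edge"):print(t,tip(t,"top",.021))
E
```

```text
clock: 5.55
position: [0.62, -0.2064, 0.0264]
ee_rot: [0.996, 0.086, 0.0, 0.001]
ft_force: [1.8, -4.7, -1.3]
grip_width: -0.002
grasp_force: 2.6
pegboard 0.66 [251.1, 128.2, 333.9, 239.8]
pegboard 0.45 [91.1, 139.8, 178.1, 172.7]
jig 0.76 [205.1, 149.6, 258.8, 245.8]
jig 0.39 [262.9, 134.4, 284.7, 147.8]
top_edge_left [(0.7, [270.0, 224.0], [0.4823, -0.0224, 0.021]), (0.33, [254.0, 196.0], [0.5682, 0.0308, 0.021])]
top_edge_right [(0.84, [253.0, 153.0], [0.7048, 0.0348, 0.021])]
low_edge [(0.95, [324.0, 176.0], [0.6336, -0.1929, 0.021]), (0.63, [301.0, 164.0], [0.6739, -0.1174, 0.021])]
```

```bash
python3 -m pendant '[[0,-0.1,0,0,0,0,-1],[0,-0.2,0,0,0,0,-1],[0,-0.28,0,0,0,0,-1],[0,-0.34,0,0,0,0,-1],[0,-0.4,0,0,0,0,-1],[0,-0.45,0,0,0,0,-1],[0,-0.5,0,0,0,0,-1],[0,-0.55,0,0,0,0,-1],[0,-0.58,0,0,0,0,-1],[0,-0.6,0,0,0,0,-1]]'; python3 - <<'E'
from h import *
manip.camera("top")
try: both("top")
except Exception as e: print(e)
for t in("top_edge_left","top_edge_right","low_edge"):print(t,tip(t,"top",.021)[:1])
E
```

```text
clock: 7.1
position: [0.6151, -0.1761, 0.0264]
ee_rot: [0.996, 0.086, 0.0, 0.001]
ft_force: [0.2, -6.0, -0.6]
grip_width: -0.001
grasp_force: 2.6
top jig c [0.5738 0.1015] n [-0.176  0.984] 0.13550829887390137 0.3039097189903259 O [0.5852 0.0375] board c [ 0.61   -0.0486] [-0.041  0.999] 0.20323622226715088 0.35092902183532715
  edge -0.12 gap -0.0262 x -0.0961
  edge 0 gap -0.0099 x 0.0228
  edge 0.12 gap 0.0064 x 0.1417
  low [ 0.6141 -0.1485] yaw diff -0.13635176721745523
top_edge_left []
top_edge_right [(0.67, [242.0, 151.0], [0.7135, 0.0689, 0.021])]
low_edge [(0.71, [317.0, 178.0], [0.6268, -0.1682, 0.021])]
```

```bash
python3 -m pendant '[[0,-0.01,0,0,0,0,-1],[0,-0.02,0,0,0,0,-1],[0,-0.03,0,0,0,0,-1],[0,-0.04,0,0,0,0,-1],[0,-0.05,0,0,0,0,-1],[0,-0.06,0,0,0,0,-1],[0,-0.07,0,0,0,0,-1],[0,-0.08,0,0,0,0,-1],[0,-0.09,0,0,0,0,-1],[0,-0.1,0,0,0,0,-1]]'; python3 - <<'E'
from h import *
im,_=save("top","pics/top2.png")
im2,_=save("side","pics/side2.png")
a=np.hstack([cv2.resize(cv2.imread("pics/side2.png")[180:280,190:350],(400,250)),cv2.resize(cv2.imread("pics/top2.png")[120:260,190:350],(400,350))[:250]]) if 0 else np.hstack([cv2.resize(cv2.imread("pics/side2.png")[170:290,200:360],(400,300)),cv2.resize(cv2.imread("pics/top2.png")[130:250,190:350],(400,300))]);cv2.imwrite("pics/a2.png",a)
E
```

```text
clock: 8.65
position: [0.6134, -0.1747, 0.0264]
ee_rot: [0.996, 0.085, -0.001, 0.002]
ft_force: [-2.5, -14.5, -0.0]
grip_width: 0.003
grasp_force: 6.8
```

View pics/a2.png

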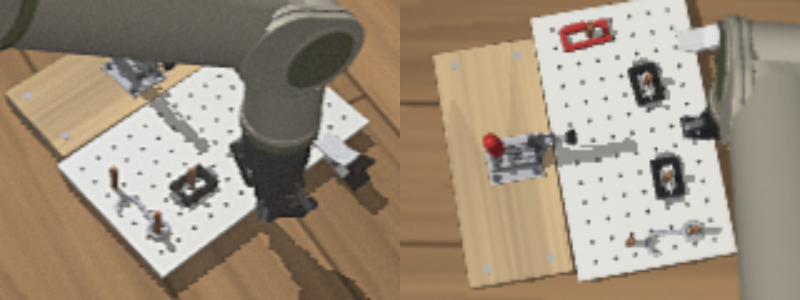

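Both pictures show the top edge practically at the stop (right-hand picture, x≈555), nothing displaced on the pegs. Force is rising; I press a little more to square it.

```bash
python3 -m pendant '[[0,-0.02,0,0,0,0,-1],[0,-0.03,0,0,0,0,-1],[0,-0.04,0,0,0,0,-1],[0,-0.05,0,0,0,0,-1],[0,-0.06,0,0,0,0,-1],[0,-0.07,0,0,0,0,-1],[0,-0.08,0,0,0,0,-1],[0,-0.09,0,0,0,0,-1],[0,-0.1,0,0,0,0,-1],[0,-0.1,0,0,0,0,-1]]'; python3 - <<'E'
from h import *
im,_=save("top","pics/top3.png");cv2.imwrite("pics/a3.png",cv2.resize(cv2.imread("pics/top3.png")[130:250,200:300],(500,600),interpolation=cv2.INTER_CUBIC))
E
```

```text
clock: 10.0
position: [0.6115, -0.1733, 0.0263]
ee_rot: [0.996, 0.084, -0.001, 0.004]
ft_force: [-4.5, -22.3, 2.0]
grip_width: -0.001
grasp_force: 10.5
```

View pics/a3.png

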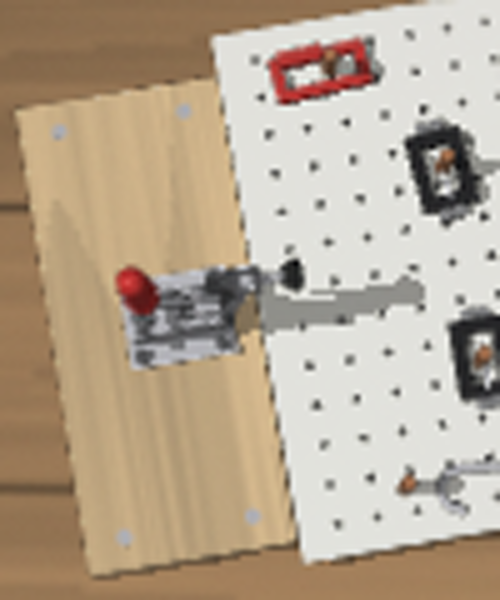

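```bash
python3 -m pendant '[[0,0.1,0,0,0,0,-1],[0,0.3,0,0,0,0,-1],[0,0.6,0,0,0,0,-1],[0,0.9,0,0,0,0,-1],[0,1.2,-0.6,0,0,0,-1],[0,1.6,-1.5,0,0,0,-1],[0,2.2,-2.6,0,0,0,-1],[0,3.0,-3.2,0,0,0,-1],[0,3.8,-3.4,0,0,0,-1],[0,4.2,-3.4,0,0,0,-1]]'; python3 - <<'E'
from h import *
o=manip.get_obs();print(o["position"],o["ee_rot"])
save("top","pics/top4.png")
for t in("pegboard","jig"):
    m=manip.trace(t,"top")[0];print(t,m["p"],m["box"])
try: both("top")
except Exception as e: print(e)
for t,z in(("top_edge_left",.021),("top_edge_right",.021),("grip_mid",.143),("grip_end",.175)):print(t,tip(t,"top",z)[:1])
cv2.imwrite("pics/a4.png",cv2.resize(cv2.imread("pics/top4.png")[120:260,190:370],(770,600),interpolation=cv2.INTER_CUBIC))
E
```

```text
clock: 11.3
position: [0.6495, -0.376, 0.1974]
ee_rot: [0.996, 0.085, 0.001, 0.001]
ft_force: [0.2, -0.2, -0.1]
grip_width: 0.003
grasp_force: 0.0
[ 0.64946218 -0.37596811  0.19738364] [9.96339664e-01 8.54749559e-02 6.41503341e-04 9.45282737e-04]
pegboard 0.84 [242.6, 129.6, 323.4, 241.6]
jig 0.98 [205.7, 148.4, 259.8, 245.4]
top jig c [0.5714 0.1008] n [-0.171  0.985] 0.13365675508975983 0.3015250563621521 O [0.5825 0.0368] board c [ 0.6098 -0.0552] [-0.106  0.994] 0.19946935772895813 0.346983402967453
  edge -0.12 gap -0.0123 x -0.102
  edge 0 gap -0.0045 x 0.0177
  edge 0.12 gap 0.0034 x 0.1375
  low [ 0.6204 -0.1547] yaw diff -0.06541307035960897
top_edge_left [(0.97, [258.0, 224.0], [0.48, 0.0178, 0.021])]
top_edge_right [(0.9, [244.0, 152.0], [0.71, 0.0641, 0.021])]
grip_mid [(0.45, [228.0, 185.0], [0.5781, 0.1063, 0.143])]
grip_end [(0.53, [262.0, 184.0], [0.5766, 0.008, 0.175])]
```

View pics/a4.png

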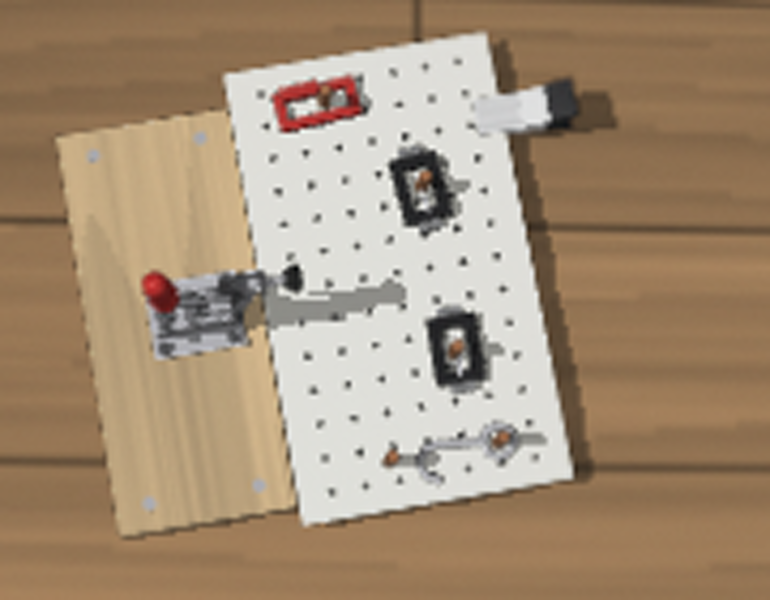

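The board looks flush along the stop, with the clip, buckles and hook still on their pegs. I check the squareness with subpixel edge fits.

```bash
python3 - <<'E'
from h import *
im=cv2.imread("pics/top4.png"); hsv=cv2.cvtColor(im,cv2.COLOR_BGR2HSV)
S=hsv[:,:,1].astype(float); g=cv2.cvtColor(im,cv2.COLOR_BGR2GRAY).astype(float)
def line(pts,z):
    p=np.array([atz("top",q,z)[:2] for q in pts]).astype(np.float32)
    vx,vy,x0,y0=cv2.fitLine(p,cv2.DIST_HUBER,0,1e-4,1e-4).ravel()
    r=np.abs((p[:,0]-x0)*vy-(p[:,1]-y0)*vx); return np.arctan2(vy,vx)%np.pi,np.array([x0,y0]),r.mean()
def edge(chan,rows,c0f,w,sgn):
    out=[]
    for r in rows:
        c0=int(c0f(r)); s=chan[r,c0-w:c0+w+1]; d=sgn*np.diff(s); k=d.argmax()
        if 0<k<len(d)-1:
            a,b,c=d[k-1:k+2]; k=k+.5*(a-c)/(a-2*b+c+1e-9)
        out.append((c0-w+k+.5,r))
    return out
k=770/180.;q=600/140.
X=lambda x:190+x/k
Y=lambda y:120+y/q
def lin(x1,y1,x2,y2): return lambda r: X(x1)+(r-Y(y1))*(X(x2)-X(x1))/(Y(y2)-Y(y1))
rows=[r for r in range(140,240) if not 178<r<200]
top=line(edge(S,rows,lin(227,74,303,524),4,-1),.024)
low=line(edge(g,[r for r in range(131,228) if not 137<r<155],lin(487,33,574,477),4,-1),.024)
back=line(edge(g,range(156,240),lin(58,138,120,536),4,1),.024)
n=np.array([-np.sin(back[0]),np.cos(back[0])]); n*=np.sign(n[1])
for nm,l in(("top",top),("low",low),("back",back)): print(nm,"ang",l[0].round(4),"dist from back edge",((back[1]-l[1])@n).round(4),"res",l[2].round(4))
oj=None
E
```

```text
top ang 0.1832 dist from back edge 0.1295 res 0.0004
low ang 0.1836 dist from back edge 0.3301 res 0.0005
back ang 0.1809 dist from back edge 0.0 res 0.0006
```

The board is square to about 0.002 rad and its edge is at 129.5 mm from the jig's back edge, so it is seated. Now I move above the clamp, on the board side of the grip.

```bash
python3 -m pendant '[[0,-0.4,-0.4,0,0,0,-1],[0,-1.4,-0.65,0,0,0,-1],[0,-2.4,-0.65,0,0,0,-1],[0,-3.4,-0.65,0,0,0,-1],[0,-4.4,-0.65,0,0,0,-1],[0,-5.4,-0.65,0,0,0,-1],[0.1,-6.4,-0.65,0,0,0,-1],[0.1,-7.2,-0.65,0,0,0,-1],[0.1,-7.8,-0.65,0,0,0,-1],[0.1,-8.2,-0.65,0,0,0,-1]]'; python3 - <<'E'
from h import *
save("side","pics/side5.png")
o=manip.get_obs();p=o["position"];r=R.from_quat(o["ee_rot"])
O=np.array([.5834,.0385]);n=np.array([-.18,.984]);t=np.array([.984,.18])
print(p,"jig x,y",(p[:2]-O)@t,(p[:2]-O)@n)
for y,z in((.04,.154),):
    q=np.r_[O+y*n,z]; print((r.inv().apply(q-p)/.05).round(2))
for th,z in(("grip_mid",.143),("grip_end",.175)):print(th,tip(th,"side",z)[:2])
E
```

```text
clock: 13.0
position: [0.5832, 0.0345, 0.2291]
ee_rot: [0.996, 0.088, 0.0, 0.0]
ft_force: [-0.0, -0.4, 0.9]
grip_width: -0.001
grasp_force: 0.0
[0.58278215 0.0369242  0.22919536] jig x,y -0.0008916065668745179 -0.001439369602963387
[ 0.01 -0.83  1.5 ]
grip_mid [(0.62, [250.0, 170.0], [0.5756, 0.1034, 0.143])]
grip_end [(0.45, [249.0, 166.0], [0.5654, 0.0942, 0.175]), (0.45, [287.0, 232.0], [0.5426, -0.1669, 0.175])]
```

```bash
python3 -m pendant '[[0,-0.4,0,0,0,0,-1],[0,-0.8,0,0,0,0,-1],[0,-0.8,0.3,0,0,0,-1],[0,-0.8,0.6,0,0,0,-1],[0,-0.8,0.9,0,0,0,-1],[0,-0.8,1.2,0,0,0,-1],[0,-0.8,1.4,0,0,0,-1],[0,-0.8,1.5,0,0,0,-1],[0,-0.8,1.5,0,0,0,-1],[0,-0.8,1.5,0,0,0,-1]]'; python3 - <<'E'
from h import *
save("side","pics/side6.png");save("top","pics/top6.png")
o=manip.get_obs();p=o["position"]
O=np.array([.5834,.0385]);n=np.array([-.18,.984]);t=np.array([.984,.18])
print(p,"jig x,y",(p[:2]-O)@t,(p[:2]-O)@n)
a=np.hstack([cv2.resize(cv2.imread("pics/side6.png")[130:230,200:310],(440,400)),cv2.resize(cv2.imread("pics/top6.png")[150:230,200:270],(350,400))]);cv2.imwrite("pics/a6.png",a)
E
```

```text
clock: 14.4
position: [0.577, 0.0719, 0.1543]
ee_rot: [0.996, 0.087, 0.0, 0.0]
ft_force: [0.2, 0.3, -0.7]
grip_width: 0.001
grasp_force: 0.0
[0.57698385 0.0718849  0.15430612] jig x,y -0.0003042080061143317 0.03400564593880261
```

View pics/a6.png

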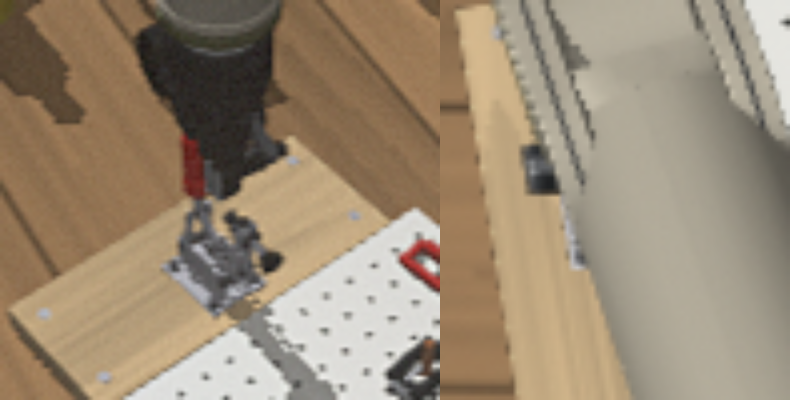

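The side view shows the shut fingers (220,170) just on the board side of the red grip (192,165), above the clamp arm. Pushing the grip over, first part.

```bash
python3 -m pendant '[[0,-0.1,0,0,0,0,-1],[0,-0.2,0,0,0,0,-1],[0,-0.28,0,0,0,0,-1],[0,-0.36,0,0,0,0,-1],[0,-0.44,0,0,0,0,-1],[0,-0.52,0,0,0,0,-1],[0,-0.6,0,0,0,0,-1],[0,-0.66,0,0,0,0,-1],[0,-0.72,0,0,0,0,-1],[0,-0.72,0,0,0,0,-1]]'; python3 - <<'E'
from h import *
save("side","pics/side7.png")
cv2.imwrite("pics/a7.png",cv2.resize(cv2.imread("pics/side7.png")[130:230,200:310],(550,500)))
E
```

```text
clock: 15.75
position: [0.5704, 0.1077, 0.1538]
ee_rot: [0.996, 0.087, 0.0, -0.0]
ft_force: [0.2, -1.7, 0.5]
grip_width: 0.001
grasp_force: 0.5
```

View pics/a7.png

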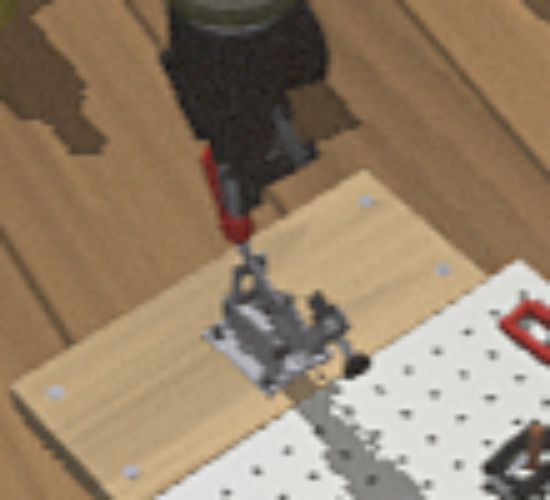

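The grip is tilting with the fingers on it (225,190), 1.7 N. Continue forward and down through centre.

```bash
python3 -m pendant '[[0,-0.08,0.06,0,0,0,-1],[0,-0.14,0.16,0,0,0,-1],[0,-0.16,0.3,0,0,0,-1],[0,-0.18,0.44,0,0,0,-1],[0,-0.2,0.58,0,0,0,-1],[0,-0.22,0.72,0,0,0,-1],[0,-0.24,0.88,0,0,0,-1],[0,-0.26,1.02,0,0,0,-1],[0,-0.28,1.16,0,0,0,-1],[0,-0.28,1.28,0,0,0,-1]]'; python3 - <<'E'
from h import *
save("side","pics/side8.png")
cv2.imwrite("pics/a8.png",cv2.resize(cv2.imread("pics/side8.png")[130:230,200:310],(550,500)))
E
```

```text
clock: 17.05
position: [0.5678, 0.1218, 0.0893]
ee_rot: [0.996, 0.087, -0.0, -0.0]
ft_force: [-2.7, 2.4, 7.8]
grip_width: 0.004
grasp_force: 4.0
```

View pics/a8.png

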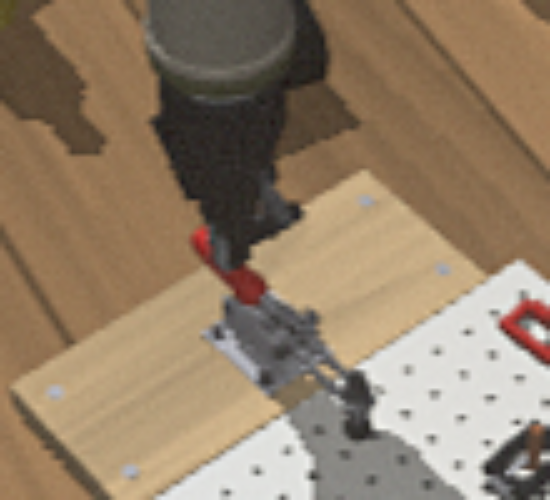

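The foot (358,425) is on the board and the grip lies nearly level. I press slightly more, then lift clear and check.

```bash
python3 -m pendant '[[0,0,0.05,0,0,0,-1],[0,0,0.05,0,0,0,-1],[0,0,-0.2,0,0,0,-1],[0,0,-0.6,0,0,0,-1],[0,0,-1.2,0,0,0,-1],[0,0,-1.9,0,0,0,-1],[0,0,-2.6,0,0,0,-1],[-0.5,0,-3.2,0,0,0,-1],[-1.3,0,-3.5,0,0,0,-1],[-2.1,0,-3.5,0,0,0,-1]]'; python3 - <<'E'
from h import *
save("side","pics/side9.png");save("top","pics/top9.png")
for c in("side","top"):print(c,tip("grip_mid",c,.069)[:1],tip("clamp_foot",c,.024)[:1],tip("top_edge_left",c,.021)[:1],tip("top_edge_right",c,.021)[:1])
O=np.array([.5834,.0385]);n=np.array([-.18,.984]);print("exp grip",O+.091*n,"foot",O-.04*n)
a=np.hstack([cv2.resize(cv2.imread("pics/side9.png")[150:290,200:360],(400,350)),cv2.resize(cv2.imread("pics/top9.png")[120:260,190:350],(400,350))]);cv2.imwrite("pics/a9.png",a)
E
```

```text
clock: 18.35
position: [0.4641, 0.1033, 0.2671]
ee_rot: [0.996, 0.087, 0.002, -0.0]
ft_force: [-0.4, -0.4, 0.3]
grip_width: -0.001
grasp_force: 0.0
side [(0.55, [246.0, 180.0], [0.573, 0.1328, 0.069])] [(0.39, [272.0, 215.0], [0.5945, -0.0004, 0.024])] [(0.81, [233.0, 228.0], [0.4634, 0.0146, 0.021])] [(0.73, [291.0, 190.0], [0.7015, 0.0594, 0.021])]
top [(0.46, [293.0, 165.0], [0.6575, -0.0889, 0.069])] [] [(0.75, [257.0, 225.0], [0.476, 0.019, 0.021])] [(0.85, [246.0, 154.0], [0.7029, 0.0576, 0.021])]
exp grip [0.56702  0.128044] foot [ 0.5906  -0.00086]
```

View pics/a9.png

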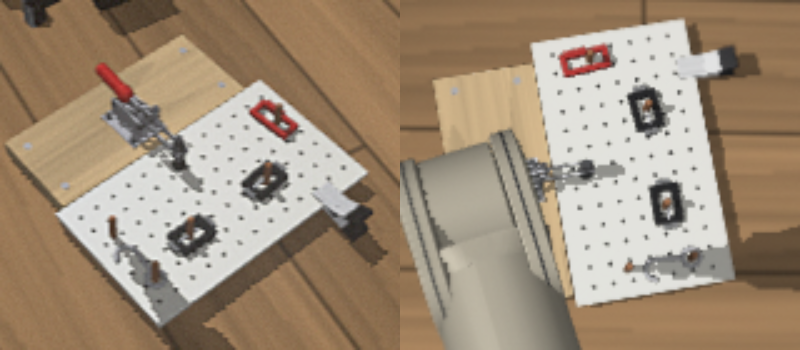

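After letting go, the handle stays locked and level at (115,80). The foot is on the board at the expected spot (178,160), the board is flush, and everything still hangs on its pegs. Handing in.

```bash
python3 -c "
from workcell import manip;print(manip.hand_in())"
```

```text
the job is handed in; nothing more can be done
None
```

The pegboard sits square against the plywood stop, the toggle clamp is locked with its foot on the board, and everything still hangs on its pegs; I handed the job in at about 18.5 s.

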